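# Take the spent eyelet magazine out of its push-push feeder

## Task

The orange-capped eyelet magazine is spent. Press it deeper into its feeder to trip the push-push latch, let it spring up, then draw it straight out, lower it into the wooden tray and leave it standing upright there. Leave the green-capped magazine latched in its feeder and do not shove the tins, jar, hammer or brush pot about.

Things in the scene. Friction and masses are not known exactly. Their poses are not given: they have to be found in the camera images.
- magazine_orange: Spent eyelet magazine: black upright block, orange cap; 40 (x) x 30 (y) x 70 (z) mm, about 150 g. Origin: centre of underside; z up. Starts latched in feeder_orange, axes along the feeder's, cap top 12 mm above the top plate, held by jaws inside: it cannot be pulled out. Once sprung up, its cap top is 36 mm above the plate; grip it across y; its underside is 34 mm below the plate.
- orange_top (a point): Centre of the orange cap's flat top, 70 mm above the magazine's underside. The cap is the top 18 mm, 40 (x) x 28 (y) mm. Press here, straight down.
- magazine_green: The same magazine with a green cap, latched in the other feeder in the same way. To be left latched.
- feeder_orange: Fixed feeder holding the orange magazine: grey steel block 96 (x) x 76 (y) mm on a 110 x 90 mm foot, flat top plate 72 mm above the table, 43 x 33 mm well in the centre of the top (1.5 mm play each side of the magazine); small brass chute on its -x face. The green one has its like. Origin: on the table under the well's centre; z up.
- carriage_orange (a joint): Height of the sprung carriage under the orange magazine, m: 0 latched; -0.007 pressed to a hard stop. Pressing past about -0.004 (4 to 7 N on the cap; 5 to 7 mm of press is sure) and letting go trips the latch; in about 0.4 s it rises, at up to 0.15 m/s, to +0.024, where the jaws are open and the magazine lifts out freely. Pressing it down to the stop again would latch it again.
- carriage_green (a joint): The same for the green magazine's carriage; starts latched at 0.
- tray: Fixed pale wooden open tray, 120 (x) x 150 (y) x 25 mm high, walls 6 mm thick. Origin: centre of its underside, on the table; z up.
- tray_in (a point): Centre of the tray's inner floor (upper face), 6 mm above the table; inside 108 (x) x 138 (y) mm, walls rise 19 mm above the floor.
- polish_red: Bystander: round polish tin with red lid, 71 mm across, 29 mm high, loose. Origin: centre of underside.
- polish_blue: Bystander: the same tin with a blue lid.
- glue_jar: Bystander: jar with yellow cap, 60 mm across, 75 mm high, loose. Origin: centre of underside.
- hammer: Bystander: hammer lying on the table behind the task's things, about 260 mm long, 30 mm high; origin at its middle.
- brush_pot: Bystander: fixed red pot, 80 mm across, with brushes up to 195 mm high, at the right back. Origin: centre of underside.
- feeder_green: The same kind of fixed feeder, holding the green magazine. Origin: on the table under the well's centre; z up.

How it is judged:
By the outcome, as a careful person would: the job done as asked, in the order asked, and still so for the second after the job is handed in, with the robot touching nothing.
It also fails if it takes over 53 s, if anything falls off the work surface, if the arm or the gripper's body presses on something with over 40 N, if the wrist force passes 120 N, or if a joint passes its speed limit or range.

## Robot

A 6-joint arm with a two-finger parallel gripper is mounted at the origin on the work surface. World frame = base frame: x ahead of the robot, y to its left, z up, the work surface at z = 0. Lengths are in mm, angles in rad, forces in N, time in s.
With the tool pointing down it reaches from about 400 to 925 mm from the base axis. Payload 12.5 kg.
Tool frame: the origin (TCP) lies at the very end of the fingers, on their centre line; the grasp point (between the pads) lies 19 mm behind it; z points along the fingers, y is the line along which they close (so a half turn about z gives the same grasp; the last joint's range is limited). The gripper opens to 95 mm and grips with 3 to 60 N. Pads are 20 mm wide; open, the fingers measure 119 mm over their backs; the gripper's body (75 mm by 180 mm) begins 59 mm behind the grasp point.
Start: joints at [1.11, 0.491, 1.559, -0, 1.092, -0.106], TCP at [217.111, 586.097, 214.661] pointing down, gripper open.
Joint ranges: [-3.1, 3.1], [-0.84, 2.19], [0.05, 2.79], [-1.13, 4.28], [0.06, 2.93], [-2.69, 2.69]. Speed limits (rad/s): [2.22, 2.22, 2.79, 3.14, 3.14, 3.14].

## Interface

Orientations are given as [roll, pitch, yaw] about the fixed x, y, z axes, in that order (R = Rz(yaw) Ry(pitch) Rx(roll)).
In Python, from cell import env, status, read_camera, camera_info gives the robot as it stands (env), with the cameras as plain functions and the readings (status).
- The arm moves only by the tool inch_along, called after "Emit:" as name([rows], argument=value, ...), one row to a line, values as JSON. Schema: {"type":"object","properties":{"ticks":{"type":"array","items":{"type":"object","properties":{"xyz":{"type":"array","items":{"type":"number"},"minItems":3,"maxItems":3},"rz":{"type":"number"},"jaw":{"type":"number"}},"additionalProperties":false,"required":["jaw"]},"minItems":1,"maxItems":5},"only":{"type":"string"},"quiet":{"type":"boolean"},"lines":{"type":"string"}},"required":["ticks"],"additionalProperties":false}. ticks is a list of rows, 1 to 5 of them, each an object with the fields xyz (a list: dx, dy, dz in a scale on which 1.0 is 400 mm), rz (a turn about the tool's z in fractions of the full range, 1 being 180 degrees), jaw (the opening from 0.0 (shut) to 1.0 (fully open)); a field left out counts as zero (the opening has to be given); each row is the pose to reach, as a shift and turn from the pose commanded when the call began, along the tool's axes at that moment; what a row does not reach only later rows make up. A row lasts 1/12 s, in which the tool goes at most 41.7 mm and 0.125 rad, less where a joint would pass 70% of its speed; a pose out of reach is approached as far as the arm can. The fingers move at their own pace and stop on an object; the grip force is fixed at half the most. Time passes only in rows, so rows that do not move let the fingers close. The tool returns the time, the measured TCP pose, the force, the opening and the grip force at its end. only (a regular expression) keeps the lines of the reply that match it, lines (a string "A,B") keeps lines A to B, and quiet returns only ok. No shift or turn number may pass 1 either way. Input that does not fit is refused with a message, and nothing moves.
- status.state(): the state, without advancing time (a new reading comes with each control period).
- read_camera(name): name is "scene" or "top" or "wrist"; returns (picture, depth): 400x640x3 uint8, red, green, blue; 400x640 float32, mm along the optical axis (not along the pixel's ray), 0 where there is no reading.
- camera_info(name): a dict with "vertical_fov" (degrees; the focal length in pixels is half the picture's height over the tangent of half this angle, whatever the lens; pixels are square), "cx", "cy" (the principal point, pixels), "dist_coeffs" ([k1, k2, p1, p2, k3] as OpenCV has them; the pictures are not rectified), "origin" and "attitude" of the camera in the world. Camera axes: x right, y down, z forward; pixel columns grow to the right and rows downward; lengths in mm; the calibration is good to about 2 mm. A picture is of the moment at which its call begins: read the wrist's pose just before it. camera_info takes no time and is no camera call; for the wrist camera it gives the pose at the moment of the call.
- env.job_done(): hands the job in; it is judged then, once.
The state is a dict: "t": time; "joints": joint angles; "qvel": joint speeds; "tau": joint torques, N m; "eef_pos": TCP position; "tcp_rot": TCP orientation; "ft_force": force on the tool from outside, world axes, zero at the start; "moment": the same for the moment, N m; "opening": opening from 0.0 (shut) to 1.0 (fully open); "grip_force": force on a finger pad.
Only numpy, scipy, OpenCV 4.12 (cv2) and the standard library are available. Lean on these libraries where they do the work, as an engineer would, in place of code of your own. Each camera call takes 0.05 s, during which the arm holds its last target. There are 200 camera calls.

## Working session

There is one attempt and no reset: what is moved stays moved. The work goes in short steps, Python scripts to look and compute and a tool call to move; the robot and the scene stay as the last step left them, time stands still between calls to the robot, and variables do not carry over. Pictures are saved under pics/ and viewed, at most 10 in all, crops included, and the job is handed in when it is done.

```bash
ls; mkdir -p pics; cat > h.py <<'E'
import numpy as np, cv2
from scipy.spatial.transform import Rotation as R
from cell import env, status, read_camera, camera_info
def K(i):
    f=200/np.tan(np.radians(i["vertical_fov"])/2); return np.array([[f,0,i["cx"]],[0,f,i["cy"]],[0,0,1.]])
def ray(i,px):
    u=cv2.undistortPoints(np.array([[px]],float),K(i),np.array(i["dist_coeffs"],float))[0,0]
    return np.array([u[0],u[1],1.])
def att(i):
    a=np.array(i["attitude"],float); return a if a.shape==(3,3) else R.from_euler('xyz',a).as_matrix()
def pt(i,px,d): return np.array(i["origin"])+att(i)@(ray(i,px)*d)
def atz(i,px,z):
    r=att(i)@ray(i,px); o=np.array(i["origin"]); return o+r*(z-o[2])/r[2]
def save(n,p,crop=None,s=1):
    if crop: x0,y0,x1,y1=crop; p=p[y0:y1,x0:x1]
    cv2.imwrite("pics/"+n,cv2.resize(p[:,:,::-1],None,fx=s,fy=s,interpolation=cv2.INTER_CUBIC))
E
python3 - <<'E'
from h import *
print(status.state())
for n in("top","scene"):
    i=camera_info(n); print(i); p,d=read_camera(n); save(n+"0.png",p); np.savez(n+"0.npz",p=p,d=d)
E
```

```text
cell.py
pics
{'t': 0.0, 'joints': array([ 1.11040850e+00,  4.91556466e-01,  1.55944094e+00,  2.50058862e-05,
        1.09169726e+00, -1.05583145e-01]), 'qvel': array([-0.00118052,  0.00105636, -0.002471  , -0.00115605,  0.00071577,
        0.00039453]), 'tau': array([-1.78026898e-03, -6.12633491e+01, -2.58178550e+01,  6.91634906e-02,
        4.82917868e-02, -1.07753444e-04]), 'eef_pos': array([216.9860826 , 585.87028304, 214.0666017 ]), 'tcp_rot': array([-3.14049912e+00, -1.38191463e-04,  2.78677636e+00]), 'ft_force': array([ 0.80918372, -0.0639507 , -0.34547858]), 'moment': array([ 0.01319858, -0.05398879,  0.05109917]), 'grip_force': 0.0, 'opening': 1.0016823312840217}
{'vertical_fov': 50.566976821079095, 'cx': 319.7166115277958, 'cy': 201.43610665377943, 'dist_coeffs': array([-0.04505109,  0.        ,  0.        ,  0.        ,  0.        ]), 'origin': array([410.4030808 , -68.9257468 , 946.93372859]), 'attitude': array([-2.97851399e+00,  1.42656540e-03, -1.56865584e+00])}
{'vertical_fov': 56.55432066782282, 'cx': 316.95061787262324, 'cy': 200.30327781409153, 'dist_coeffs': array([-0.04319996,  0.        ,  0.        ,  0.        ,  0.        ]), 'origin': array([805.35192037, 382.94544185, 906.46994379]), 'attitude': array([-2.60112030e+00, -1.09012215e-03,  2.61558379e+00])}
```

View pics/top0.png

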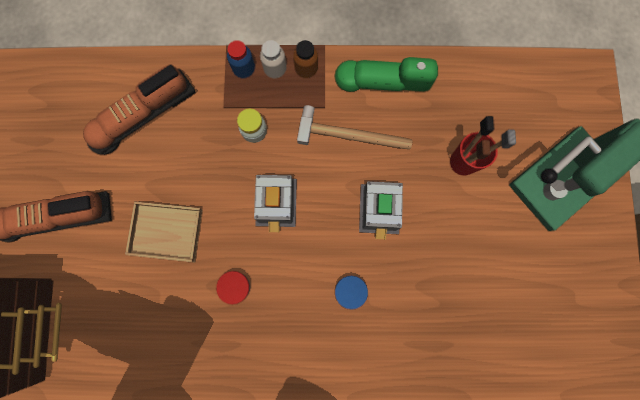

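View pics/scene0.png

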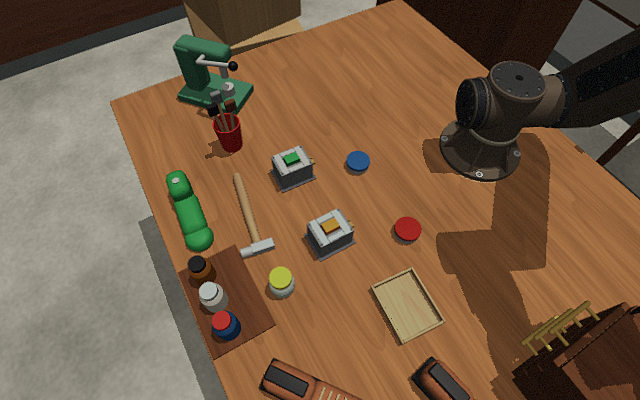

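The top view shows the orange cap near (273,196), the tray near (164,232), and the green cap at (385,204). In the scene view, orange is near (331,227) and the tray near (407,305). I'll enlarge both.

```bash
python3 - <<'E'
from h import *
a=np.load("top0.npz");b=np.load("scene0.npz")
save("c_top.png",a["p"],(115,165,315,275),4); save("c_sc.png",b["p"],(295,195,455,350),3.8)
E
```

```text
(no output)
```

View pics/c_top.png

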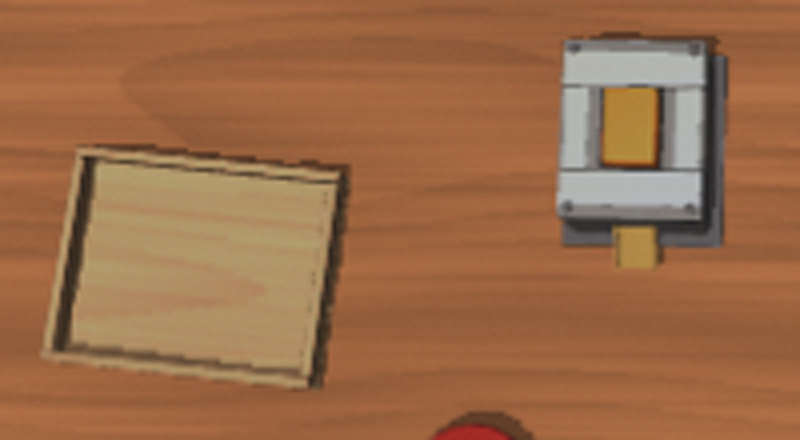

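View pics/c_sc.png

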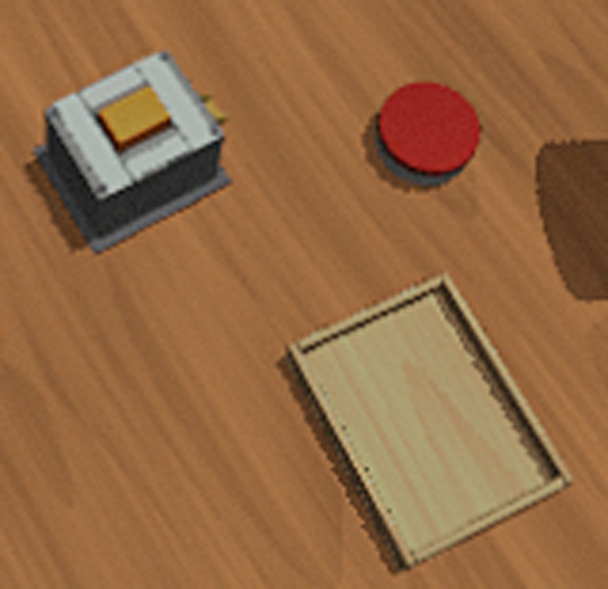

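The crops show the orange cap's corners (top crop) at about (603,87), (660,87), (657,165), (601,164), and the tray's rim corners at (80,149), (346,169), (314,385), (43,356). In the scene crop the cap's top is about (99,109), (153,87), (171,116), (118,137), and the tray's corners are (443,278), (568,482), (406,565), (291,348).

```bash
cat >> h.py <<'E'
def tri(obs):
    A=np.zeros((3,3));b=np.zeros(3)
    for i,px in obs:
        v=att(i)@ray(i,px); v/=np.linalg.norm(v); M=np.eye(3)-np.outer(v,v); A+=M; b+=M@np.array(i["origin"])
    return np.linalg.solve(A,b)
E
python3 - <<'E'
from h import *
it,isc=camera_info("top"),camera_info("scene")
a=np.load("top0.npz");b=np.load("scene0.npz")
T=lambda c:np.array(c)/4-.375+[115,165]
S=lambda c:np.array(c)/3.8-.37+[295,195]
# correspond: top-view order TL(+x+y),TR(+x-y),BR(-x-y),BL(-x+y)
cap_t=[(603,87),(660,87),(657,165),(601,164)]
cap_s=[(118,137),(99,109),(153,87),(171,116)]
tr_t=[(80,149),(346,169),(314,385),(43,356)]
tr_s=[(406,565),(291,348),(443,278),(568,482)]
pl_t=[(563,41),(707,41),(700,219),(558,213)]
pl_s=[(103,196),(48,108),(165,54),(221,134)]
for n,t,s in(("cap",cap_t,cap_s),("tray",tr_t,tr_s),("plate",pl_t,pl_s)):
    P=np.array([tri([(it,T(x)),(isc,S(y))]) for x,y in zip(t,s)])
    c=P.mean(0); ex=P[[0,1]].mean(0)-P[[2,3]].mean(0); ey=P[[0,3]].mean(0)-P[[1,2]].mean(0)
    print(n,P.round(0).tolist(),c.round(1),np.hypot(*ex[:2]),np.hypot(*ey[:2]),np.arctan2(ex[1],ex[0]),np.arctan2(-ey[0],ey[1]))
    px=T(np.mean(t,0)); print(' depth',pt(it,px,a["d"][int(round(px[1])),int(round(px[0]))]))
    px=S(np.mean(s,0)); print(' depthS',pt(isc,px,b["d"][int(round(px[1])),int(round(px[0]))]))
# plane-only pose
for nm,I,dep,m in(("top",it,a,None),("scene",isc,b,None)):
    h=cv2.cvtColor(dep["p"],cv2.COLOR_RGB2HSV)
for nm,i,f,sl,z in(("orangeT",it,T,cap_t,84),("orangeS",isc,S,cap_s,84),("plateT",it,T,pl_t,72),("plateS",isc,S,pl_s,72),("trayT",it,T,tr_t,25),("trayS",isc,S,tr_s,25)):
    P=np.array([atz(i,f(x),z) for x in sl]); r=cv2.minAreaRect(P[:,:2].astype(np.float32)); print(nm,r,P.mean(0)[:2])
E
```

```text
cap [[583.0, 45.0, 89.0], [583.0, 17.0, 83.0], [542.0, 19.0, 78.0], [544.0, 46.0, 82.0]] [563.1  31.7  82.8] 40.02749644096578 27.553593071159046 -0.03412265264201414 -0.02241178057664193
 depth [563.47086973  31.07338425  84.04869919]
 depthS [563.1310756   33.15478922  84.54276512]
tray [[561.0, 348.0, 18.0], [548.0, 199.0, 18.0], [430.0, 212.0, 13.0], [446.0, 360.0, 20.0]] [496.3 279.7  17.4] 117.2080765282102 149.06603547907542 -0.10164448493295802 -0.09813858552827362
 depth [497.9200045  283.19189902   4.74031409]
 depthS [491.97020825 281.64107779   4.6908274 ]
plate [[610.0, 69.0, 74.0], [610.0, -6.0, 72.0], [517.0, -4.0, 65.0], [519.0, 70.0, 72.0]] [563.8  32.3  70.6] 91.71173804647319 74.27238199651516 -0.011164882374548588 -0.01775157936212821
 depth [562.10089737  30.18509982  83.6271098 ]
 depthS [567.50351082  39.17724976  83.64621923]
orangeT ((563.4868774414062, 30.90301513671875), (29.6672306060791, 41.01466751098633), 89.8637924194336) [563.55724369  31.08492658]
orangeS ((563.2327880859375, 32.98259735107422), (24.212129592895508, 40.59910583496094), 84.44816589355469) [562.88483933  32.86558903]
plateT ((564.79296875, 32.10013198852539), (76.31814575195312, 94.84478759765625), 88.54802703857422) [564.54561863  31.55809674]
plateS ((563.4536743164062, 32.957454681396484), (73.0910415649414, 89.65377807617188), 89.49224853515625) [563.60575796  33.73415653]
trayT ((497.52587890625, 276.1249694824219), (151.67803955078125, 119.05973052978516), 84.42721557617188) [496.58278006 276.02758519]
trayS ((498.16796875, 281.48565673828125), (145.90692138671875, 115.70218658447266), 84.30754089355469) [497.91214163 281.54924882]
```

Let me go 3 calls of 5 rows: per call (-160,-125) in 5 rows + remainder (-37,-24) etc.

Both views agree: cap at (563.4, 31.7, 84), feeder yaw about -0.02, and tray centre at about (497, 279), yaw -0.10. I'll move above the feeder with the fingers shut and look with the wrist camera.

The rows are not in the units I measure in: shifts go in shares of 400 mm and turns go in shares of 180 degrees. I convert before sending: -160 mm / 400 = -0.4, -125 mm / 400 = -0.3125.

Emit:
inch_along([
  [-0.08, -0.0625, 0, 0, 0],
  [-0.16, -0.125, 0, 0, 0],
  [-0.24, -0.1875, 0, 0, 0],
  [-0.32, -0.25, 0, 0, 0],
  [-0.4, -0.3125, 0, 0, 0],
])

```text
refused: ticks[0]: [-0.08, -0.0625, 0, 0, 0] is not of type 'object' (schema: type "object"). Nothing was moved.
```

I used the wrong layout. The manual says a list of objects, one for each row; once more.

Emit:
inch_along([
  {"xyz":[-0.08, -0.0625, 0], "jaw":0},
  {"xyz":[-0.16, -0.125, 0], "jaw":0},
  {"xyz":[-0.24, -0.1875, 0], "jaw":0},
  {"xyz":[-0.32, -0.25, 0], "jaw":0},
  {"xyz":[-0.4, -0.3125, 0], "jaw":0},
])

```text
t: 0.52
eef_pos: [324.1, 411.5, 214.4]
tcp_rot: [-3.141, -0.0, 2.787]
ft_force: [1.2, 0.5, 0.3]
opening: 0.704
grip_force: 0.0
```

Emit:
inch_along([
  {"xyz":[-0.08, -0.0625, 0], "jaw":0},
  {"xyz":[-0.16, -0.125, 0], "jaw":0},
  {"xyz":[-0.24, -0.1875, 0], "jaw":0},
  {"xyz":[-0.32, -0.25, 0], "jaw":0},
  {"xyz":[-0.4, -0.3125, 0], "jaw":0},
])

```text
t: 0.93
eef_pos: [430.9, 238.6, 214.6]
tcp_rot: [3.142, -0.0, 2.787]
ft_force: [0.8, 0.0, 0.6]
opening: 0.356
grip_force: 0.0
```

Emit:
inch_along([
  {"xyz":[-0.08, -0.0625, 0], "jaw":0},
  {"xyz":[-0.16, -0.125, 0], "jaw":0},
  {"xyz":[-0.24, -0.1875, 0], "jaw":0},
  {"xyz":[-0.32, -0.25, 0], "jaw":0},
  {"xyz":[-0.4, -0.3125, 0], "jaw":0},
])

```text
t: 1.35
eef_pos: [537.5, 65.7, 214.5]
tcp_rot: [3.142, -0.0, 2.787]
ft_force: [0.7, -0.3, 0.5]
opening: 0.024
grip_force: 0.0
```

Emit:
inch_along([
  {"xyz":[-0.05, -0.035, 0], "rz":-0.035, "jaw":0},
  {"xyz":[-0.0925, -0.06, 0], "rz":-0.07, "jaw":0},
  {"xyz":[-0.0925, -0.06, 0], "rz":-0.1066, "jaw":0},
  {"xyz":[-0.0925, -0.06, 0], "rz":-0.1066, "jaw":0},
  {"xyz":[-0.0925, -0.06, 0], "rz":-0.1066, "jaw":0},
])

```text
t: 1.77
eef_pos: [563.0, 32.3, 214.3]
tcp_rot: [3.141, -0.001, 3.118]
ft_force: [0.6, 0.1, -0.8]
opening: 0.004
grip_force: 0.0
```

```bash
python3 - <<'E'
from h import *
s=status.state(); i=camera_info("wrist"); p,d=read_camera("wrist"); save("w1.png",p); np.savez("w1.npz",p=p,d=d)
import pickle; pickle.dump(i,open("w1.pkl","wb"))
print(s["eef_pos"],s["tcp_rot"],i)
for n,z,c in(("cap",84,(563.4,31.7,84)),):
    X=att(i).T@(np.array(c)-i["origin"]); print(cv2.projectPoints(X.reshape(1,1,3),np.zeros(3),np.zeros(3),K(i),np.array(i["dist_coeffs"]))[0])
E
```

```text
[563.01377254  32.33804287 214.29367581] [ 3.14138316e+00 -7.51375732e-04  3.11788805e+00] {'vertical_fov': 62.241851586322035, 'cx': 317.38659865094087, 'cy': 207.0827591739997, 'dist_coeffs': array([0.00966496, 0.        , 0.        , 0.        , 0.        ]), 'origin': array([490.15272382,  34.13147742, 383.5142993 ]), 'attitude': array([ 2.87904624e+00, -4.22270852e-04,  1.54801009e+00])}
[[[316.43187142 199.59954905]]]
```

View pics/w1.png

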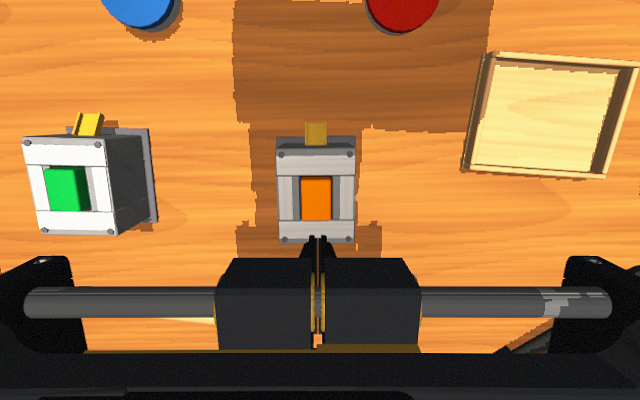

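The wrist picture shows the cap's top spanning (301,178) to (331,220), centre (316,199). The prediction was (316.4,199.6), and the edges line up with the tool. The press point is confirmed, so I'll descend and press.

Scaled: 120 mm / 400 = 0.3, 105 mm / 400 = 0.2625.

Emit:
inch_along([
  {"xyz":[0, 0, 0.1], "jaw":0},
  {"xyz":[0, 0, 0.1875], "jaw":0},
  {"xyz":[0, 0, 0.2625], "jaw":0},
  {"xyz":[0, 0, 0.3], "jaw":0},
  {"xyz":[0, 0, 0.3], "jaw":0},
])

```text
t: 2.23
eef_pos: [561.4, 33.1, 91.7]
tcp_rot: [3.141, -0.005, 3.12]
ft_force: [-0.5, -0.1, -0.4]
opening: 0.006
grip_force: 0.0
```

Emit:
inch_along([
  {"xyz":[0, 0, 0.01], "jaw":0},
  {"xyz":[0, 0, 0.02], "jaw":0},
  {"xyz":[0, 0, 0.0275], "jaw":0},
  {"xyz":[0, 0, 0.035], "jaw":0},
  {"xyz":[0, 0, 0.035], "jaw":0},
])

```text
t: 2.65
eef_pos: [563.9, 32.4, 81.4]
tcp_rot: [3.141, 0.002, 3.121]
ft_force: [0.8, 0.9, 3.7]
opening: 0.003
grip_force: 1.7
```

Scaled: 2.5 mm / 400 = 0.0063, 2 mm / 400 = 0.005.

Emit:
inch_along([
  {"xyz":[0, 0, 0.0025], "jaw":0},
  {"xyz":[0, 0, 0.005], "jaw":0},
  {"xyz":[0, 0, 0.0063], "jaw":0},
  {"xyz":[0, 0, 0.0063], "jaw":0},
])

```text
t: 2.98
eef_pos: [564.0, 32.4, 79.0]
tcp_rot: [3.141, 0.002, 3.121]
ft_force: [0.3, 1.8, 3.8]
opening: 0.001
grip_force: 2.6
```

Scaled: 1.3 mm / 400 = 0.0033, 1 mm / 400 = 0.0025.

Emit:
inch_along([
  {"xyz":[0, 0, 0.0025], "jaw":0},
  {"xyz":[0, 0, 0.0033], "jaw":0},
  {"xyz":[0, 0, 0.0033], "jaw":0},
])

```text
t: 3.23
eef_pos: [564.0, 32.4, 77.7]
tcp_rot: [3.141, 0.002, 3.122]
ft_force: [1.2, 0.9, 5.1]
opening: 0.001
grip_force: 2.6
```

Emit:
inch_along([
  {"xyz":[0, 0, -0.05], "jaw":0},
  {"xyz":[0, 0, -0.15], "jaw":0},
  {"xyz":[0, 0, -0.25], "jaw":0},
  {"xyz":[0, 0, -0.3], "jaw":0.5},
  {"xyz":[0, 0, -0.3], "jaw":1},
])

```text
t: 3.65
eef_pos: [564.9, 32.3, 201.8]
tcp_rot: [-3.141, 0.008, 3.122]
ft_force: [0.1, -0.2, 0.2]
opening: 0.091
grip_force: 0.0
```

Emit:
inch_along([
  {"jaw":1},
  {"jaw":1},
  {"jaw":1},
  {"jaw":1},
  {"jaw":1},
])

```text
t: 4.07
eef_pos: [563.0, 32.3, 195.8]
tcp_rot: [3.141, -0.002, 3.122]
ft_force: [0.6, -0.1, 0.6]
opening: 0.439
grip_force: 0.0
```

```bash
python3 - <<'E'
from h import *
s=status.state(); i=camera_info("wrist"); p,d=read_camera("wrist"); save("w2.png",p)
print(s["eef_pos"],s["tcp_rot"],i)
h=cv2.cvtColor(p,cv2.COLOR_RGB2HSV); m=((h[...,0]>8)&(h[...,0]<17)&(h[...,1]>220)&(h[...,2]>130)).astype(np.uint8)
m[:150]=0;m[240:]=0;m[:,:270]=0;m[:,365:]=0
v,u=np.nonzero(m); c=(u.mean(),v.mean()); z=np.median(d[m>0]); print(c,len(u),pt(i,c,z),cv2.minAreaRect(np.c_[u,v].astype(np.int32)))
i=camera_info("top"); p,d=read_camera("top")
h=cv2.cvtColor(p,cv2.COLOR_RGB2HSV); print(d[190:205:3,269:278:2])
E
```

```text
[563.01202879  32.33336939 195.84794374] [ 3.14144547e+00 -1.75362048e-03  3.12172497e+00] {'vertical_fov': 62.241851586322035, 'cx': 317.38659865094087, 'cy': 207.0827591739997, 'dist_coeffs': array([0.00966496, 0.        , 0.        , 0.        , 0.        ]), 'origin': array([490.32925332,  33.85795289, 365.15173932]), 'attitude': array([ 2.87991185e+00, -3.68633571e-04,  1.55184108e+00])}
(np.float64(315.3969658659924), np.float64(211.74399494310998)) 1582 [563.30765341  30.95870762 107.09188703] ((315.0, 212.0), (46.0, 34.0), 90.0)
[[391.2837  391.87988 404.9755  420.11563 440.94577]
 [390.3929  392.37186 405.4556    0.      440.22623]
 [390.6009  392.70334 407.77005 424.09772 441.44702]
 [388.6938  392.7504  409.15585 426.9945  444.83255]
 [388.57233 394.23383 409.99985 427.06177 444.74396]]
```

View pics/w2.png

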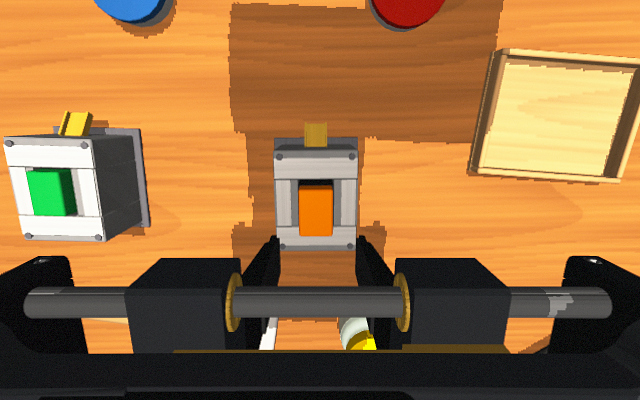

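The wrist picture shows the cap sprung up: its top spans about (299,185) to (333,236) and stands at z ≈ 107. Green is still low. I'll descend astride it and grip.

Scaled: 108 mm / 400 = 0.27, 95 mm / 400 = 0.2375.

Emit:
inch_along([
  {"xyz":[0, -0.0025, 0], "jaw":1},
  {"xyz":[0, -0.0025, 0.0875], "jaw":1},
  {"xyz":[0, -0.0025, 0.175], "jaw":1},
  {"xyz":[0, -0.0025, 0.2375], "jaw":1},
  {"xyz":[0, -0.0025, 0.27], "jaw":1},
])

```text
t: 4.58
eef_pos: [562.0, 31.3, 85.8]
tcp_rot: [3.141, -0.004, 3.122]
ft_force: [-0.7, 0.2, 0.1]
opening: 0.872
grip_force: 0.0
```

Emit:
inch_along([
  {"xyz":[0, 0, 0.01], "jaw":1},
  {"xyz":[0, 0, 0.02], "jaw":1},
  {"xyz":[0, 0, 0.0263], "jaw":1},
  {"xyz":[0, 0, 0.0263], "jaw":0.6},
  {"xyz":[0, 0, 0.0263], "jaw":0.4},
])

```text
t: 5.0
eef_pos: [563.7, 31.3, 79.1]
tcp_rot: [3.142, 0.001, 3.122]
ft_force: [-1.1, -0.3, 0.3]
opening: 0.909
grip_force: 0.0
```

Emit:
inch_along([
  {"jaw":0},
  {"jaw":0},
  {"jaw":0},
  {"jaw":0},
  {"jaw":0},
])

```text
t: 5.42
eef_pos: [563.3, 31.3, 78.5]
tcp_rot: [3.142, 0.0, 3.122]
ft_force: [0.4, -0.3, 0.2]
opening: 0.567
grip_force: 0.0
```

Emit:
inch_along([
  {"jaw":0},
  {"jaw":0},
  {"jaw":0},
  {"jaw":0},
  {"jaw":0},
])

```text
t: 5.83
eef_pos: [563.3, 31.4, 78.3]
tcp_rot: [3.141, 0.0, 3.122]
ft_force: [0.9, 0.4, -0.3]
opening: 0.316
grip_force: 30.0
```

Scaled: -30 mm / 400 = -0.075, -22 mm / 400 = -0.055.

Emit:
inch_along([
  {"xyz":[0, 0, -0.0075], "jaw":0},
  {"xyz":[0, 0, -0.02], "jaw":0},
  {"xyz":[0, 0, -0.0375], "jaw":0},
  {"xyz":[0, 0, -0.055], "jaw":0},
  {"xyz":[0, 0, -0.075], "jaw":0},
])

```text
t: 6.25
eef_pos: [563.3, 31.3, 109.2]
tcp_rot: [3.142, 0.0, 3.122]
ft_force: [0.5, -0.5, -0.8]
opening: 0.309
grip_force: 30.0
```

Emit:
inch_along([
  {"xyz":[0, 0, -0.03], "jaw":0},
  {"xyz":[0, 0, -0.0625], "jaw":0},
  {"xyz":[0, 0, -0.1], "jaw":0},
  {"xyz":[0, 0, -0.1375], "jaw":0},
  {"xyz":[0, 0, -0.1625], "jaw":0},
])

```text
t: 6.67
eef_pos: [563.6, 31.3, 175.5]
tcp_rot: [3.142, 0.002, 3.122]
ft_force: [-0.3, -0.1, -2.1]
opening: 0.317
grip_force: 30.0
```

Emit:
inch_along([
  {"jaw":0},
  {"jaw":0},
])

```text
t: 6.83
eef_pos: [563.3, 31.4, 173.7]
tcp_rot: [3.142, 0.001, 3.122]
ft_force: [-0.1, -0.5, -1.8]
opening: 0.316
grip_force: 30.0
```

```bash
python3 - <<'E'
from h import *
s=status.state(); i=camera_info("wrist"); p,d=read_camera("wrist"); save("w3.png",p)
print(s["eef_pos"],s["tcp_rot"])
yaw=s["tcp_rot"][2]
M=s and R.from_euler('xyz',s["tcp_rot"]).as_matrix()
print(M.T@(np.array([497,279.5,0])-s["eef_pos"]))
for c in((603,51),): pass
E
```

```text
[563.31122617  31.36553728 173.7199169 ] [3.14153763e+00 1.08436614e-03 3.12179499e+00]
[ 71.39872838 246.76356055 173.65617354]
```

View pics/w3.png

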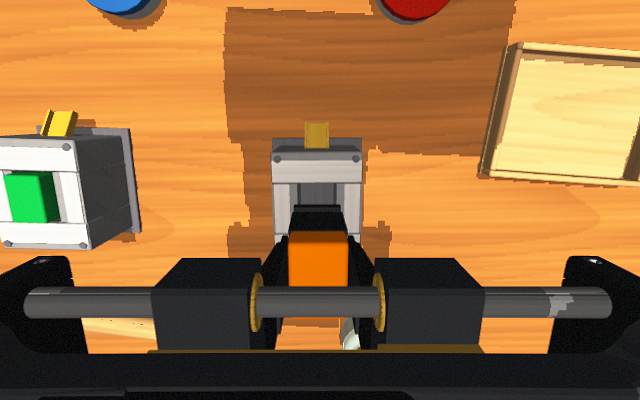

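The magazine is out and held square: cap at (289–348, 231–287), well empty. Next I'll carry it over the tray and look again before lowering.

Scaled: 176 mm / 400 = 0.44, 138 mm / 400 = 0.345.

Emit:
inch_along([
  {"xyz":[0.0175, 0.0625, 0], "jaw":0},
  {"xyz":[0.045, 0.155, 0], "jaw":0},
  {"xyz":[0.0725, 0.25, 0], "jaw":0},
  {"xyz":[0.1, 0.345, 0], "jaw":0},
  {"xyz":[0.1275, 0.44, 0], "jaw":0},
])

```text
t: 7.3
eef_pos: [514.7, 209.7, 172.3]
tcp_rot: [-3.141, -0.002, 3.121]
ft_force: [0.5, -0.3, -1.2]
opening: 0.315
grip_force: 30.0
```

Emit:
inch_along([
  {"xyz":[0.02, 0.075, 0], "jaw":0},
  {"xyz":[0.035, 0.125, 0], "jaw":0},
  {"xyz":[0.045, 0.155, 0], "jaw":0},
  {"xyz":[0.05, 0.1775, 0], "rz":0.0255, "jaw":0},
  {"xyz":[0.05, 0.1775, 0], "rz":0.0255, "jaw":0},
])

```text
t: 7.72
eef_pos: [496.6, 280.7, 172.5]
tcp_rot: [-3.141, -0.001, 3.04]
ft_force: [-0.1, 0.4, -1.3]
opening: 0.315
grip_force: 30.0
```

Emit:
inch_along([
  {"xyz":[0, 0, 0.075], "jaw":0},
  {"xyz":[0, 0, 0.15], "jaw":0},
  {"xyz":[0, 0, 0.2], "jaw":0},
  {"xyz":[0, 0, 0.225], "jaw":0},
  {"xyz":[0, 0, 0.225], "jaw":0},
])

```text
t: 8.13
eef_pos: [496.6, 278.4, 81.2]
tcp_rot: [-3.14, -0.004, 3.042]
ft_force: [0.4, -0.0, -0.8]
opening: 0.314
grip_force: 30.0
```

```bash
python3 - <<'E'
from h import *
s=status.state(); i=camera_info("wrist"); p,d=read_camera("wrist"); save("w4.png",p)
print(s["eef_pos"],s["tcp_rot"])
q=s["eef_pos"]-[0,0,40]; print(q)
E
```

```text
[496.59314486 278.4463313   81.18432971] [-3.13965351 -0.00350447  3.04223506]
[496.59314486 278.4463313   41.18432971]
```

View pics/w4.png

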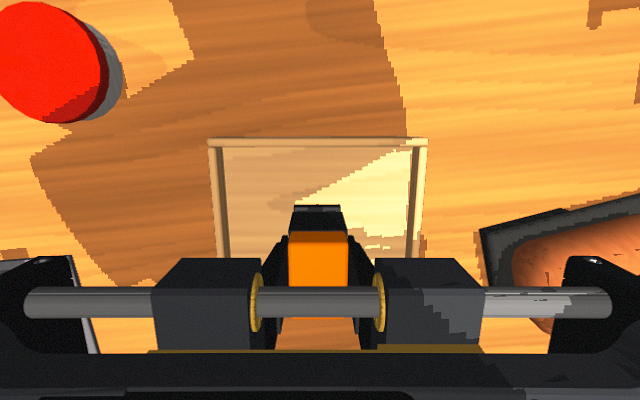

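The magazine is centred over the tray, square to its walls (rim from x 207 to 428, magazine at 318). Lowering.

Scaled: 31 mm / 400 = 0.0775, 28 mm / 400 = 0.07.

Emit:
inch_along([
  {"xyz":[0, 0, 0.025], "jaw":0},
  {"xyz":[0, 0, 0.05], "jaw":0},
  {"xyz":[0, 0, 0.07], "jaw":0},
  {"xyz":[0, 0, 0.0775], "jaw":0},
  {"xyz":[0, 0, 0.0775], "jaw":0},
])

```text
t: 8.6
eef_pos: [496.9, 279.6, 51.6]
tcp_rot: [-3.141, -0.001, 3.042]
ft_force: [0.4, -0.9, -0.8]
opening: 0.31
grip_force: 30.0
```

Emit:
inch_along([
  {"xyz":[0, 0, 0.0025], "jaw":0},
  {"xyz":[0, 0, 0.005], "jaw":0},
  {"xyz":[0, 0, 0.0063], "jaw":0},
  {"xyz":[0, 0, 0.0063], "jaw":0},
])

```text
t: 8.93
eef_pos: [497.2, 279.8, 50.0]
tcp_rot: [3.141, 0.0, 3.042]
ft_force: [-0.6, -0.6, -1.5]
opening: 0.312
grip_force: 30.0
```

Emit:
inch_along([
  {"xyz":[0, 0, 0.0025], "jaw":0},
  {"xyz":[0, 0, 0.005], "jaw":0},
  {"xyz":[0, 0, 0.0063], "jaw":0},
  {"xyz":[0, 0, 0.0063], "jaw":0},
])

```text
t: 9.27
eef_pos: [497.1, 279.7, 47.2]
tcp_rot: [-3.142, -0.0, 3.042]
ft_force: [0.3, -0.9, -1.7]
opening: 0.314
grip_force: 30.0
```

Emit:
inch_along([
  {"xyz":[0, 0, 0.0013], "jaw":0},
  {"xyz":[0, 0, 0.0025], "jaw":0},
  {"xyz":[0, 0, 0.0025], "jaw":0},
])

```text
t: 9.52
eef_pos: [497.2, 279.7, 46.3]
tcp_rot: [3.141, 0.0, 3.042]
ft_force: [-0.2, 0.9, -1.0]
opening: 0.312
grip_force: 30.0
```

Scaled: 0.5 mm / 400 = 0.0013.

Emit:
inch_along([
  {"xyz":[0, 0, 0.0013], "jaw":0},
  {"xyz":[0, 0, 0.0013], "jaw":0},
  {"xyz":[0, 0, 0.0013], "jaw":0},
])

```text
t: 9.77
eef_pos: [497.3, 279.7, 46.3]
tcp_rot: [3.141, 0.0, 3.042]
ft_force: [-1.6, -0.9, 5.8]
opening: 0.311
grip_force: 30.0
```

Emit:
inch_along([
  {"xyz":[0, 0, 0.0025], "jaw":0},
  {"xyz":[0, 0, 0.0025], "jaw":0},
  {"xyz":[0, 0, 0.0025], "jaw":0},
])

```text
t: 10.02
eef_pos: [497.3, 279.6, 46.2]
tcp_rot: [3.141, 0.001, 3.042]
ft_force: [-4.6, -3.0, 17.4]
opening: 0.317
grip_force: 30.0
```

The magazine rests on the floor. I'll ease the pressure, open the fingers, and retreat straight up.

Scaled: -1.2 mm / 400 = -0.003, -1 mm / 400 = -0.0025.

Emit:
inch_along([
  {"xyz":[0, 0, -0.0025], "jaw":0},
  {"xyz":[0, 0, -0.003], "jaw":0},
  {"xyz":[0, 0, -0.003], "jaw":0.4},
  {"xyz":[0, 0, -0.003], "jaw":0.6},
  {"xyz":[0, 0, -0.003], "jaw":0.8},
])

```text
t: 10.43
eef_pos: [497.2, 279.7, 45.8]
tcp_rot: [-3.142, -0.0, 3.042]
ft_force: [0.1, 0.1, 0.1]
opening: 0.466
grip_force: 0.0
```

Emit:
inch_along([
  {"jaw":0.8},
  {"jaw":0.8},
  {"jaw":0.8},
  {"jaw":0.8},
  {"jaw":0.8},
])

```text
t: 10.85
eef_pos: [497.2, 279.7, 46.0]
tcp_rot: [3.142, 0.0, 3.042]
ft_force: [0.0, -0.7, -0.0]
opening: 0.785
grip_force: 0.0
```

Emit:
inch_along([
  {"xyz":[0, 0, -0.025], "jaw":0.8},
  {"xyz":[0, 0, -0.075], "jaw":0.8},
  {"xyz":[0, 0, -0.1625], "jaw":0.8},
  {"xyz":[0, 0, -0.25], "jaw":0.8},
  {"xyz":[0, 0, -0.35], "jaw":0.8},
])

```text
t: 11.27
eef_pos: [496.5, 279.4, 187.6]
tcp_rot: [-3.141, -0.001, 3.042]
ft_force: [0.3, 0.6, 0.4]
opening: 0.8
grip_force: 0.0
```

Emit:
inch_along([
  {"xyz":[0, 0, -0.025], "jaw":0.8},
  {"xyz":[0, 0, -0.025], "jaw":0.8},
  {"xyz":[0, 0, -0.025], "jaw":0.8},
  {"xyz":[0, 0, -0.025], "jaw":0.8},
  {"xyz":[0, 0, -0.025], "jaw":0.8},
])

```text
t: 11.68
eef_pos: [496.7, 279.4, 194.7]
tcp_rot: [-3.141, -0.002, 3.042]
ft_force: [-0.6, -0.1, -0.2]
opening: 0.801
grip_force: 0.0
```

```bash
python3 - <<'E'
from h import *
p,d=read_camera("scene"); save("end.png",p)
p,d=read_camera("wrist"); save("endw.png",p)
E
```

```text
(no output)
```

View pics/end.png

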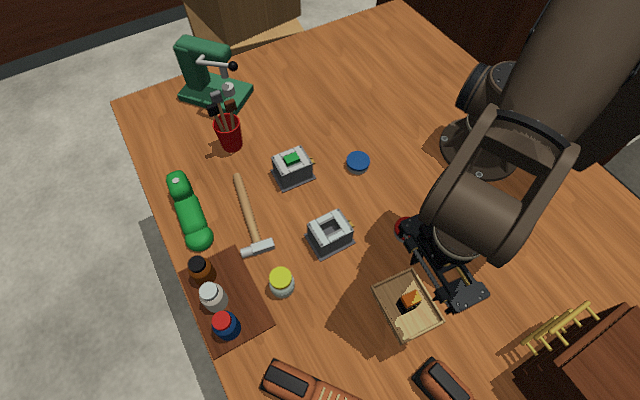

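View pics/endw.png

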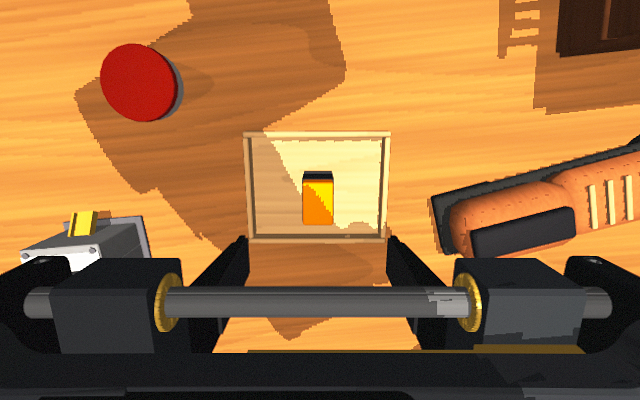

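The magazine stands upright in the tray (wrist view, cap centred near (318,202)). The orange well is empty at (331,232) in the scene view, green is still latched at (291,159), and the bystanders have not moved. Handing in.

```bash
python3 -c "
from cell import env, status, read_camera, camera_info
print(env.job_done())"
```

```text
the job is handed in; nothing more can be done
None
```

The orange magazine was pressed, sprung up, drawn out and left standing upright in the tray; green is still latched, nothing else was moved, and the job was handed in at about 12 s.

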